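Hang the paint cabinet's door back on its hinge pins

TASK

Hang the little door with the two hinge eyes back on the open paint cabinet: lift it out of its slotted stand and lower both eyes together over the two upright hinge pins until it is fully home. Lower it all the way down before letting go, leave it hanging upright and still (standing open at any angle is fine), and leave the plain board in its own stand alone.

Things in the scene. Friction and masses are not known exactly. Their poses are not given: they have to be found in the camera images.
- door: Plywood door, 0.35 kg, upright in a slotted stand (cheeks to 57 above table, leaf's foot at 12). Origin: hinge axis, underside of lower eye; z up, x from eyes to leaf (mm). Two steel eyes, bore 26, outside 34, 22 tall, upper 110 higher. Leaf x 26..186, y -7..7, z -20..155; mass centre x 104: pinch the top edge's 14 mm there. Knob at x 165, z 60, out to y -27. Its eyes start away from the robot.
- cabinet: Fixed plywood cabinet without door, 150 deep (x), 160 wide (y), 200 mm tall. Origin: centre of underside, on the table; z up; open front faces -x, left side +y. Both hinge pins stand on the vertical line x -85, y 108 mm, outside the left front edge. Their brackets (14 thick) fill x -99..-30, y 80..126 mm. Nothing stands ahead (-x) or left (+y) of the pins.
- lower_pin (a point): Foot of lower pin, 35 mm above table, axes as cabinet; door's origin is here when home. Pin: 22 mm diameter for 14 mm, then a 24 mm taper to a 6 mm tip (guides an eye up to 8 mm off). Same pin 110 mm higher; its bracket's underside is 96 mm above this point. Bring the lower eye in sideways, underside 42 to 70 mm above this point, then lower. Door x along cabinet -x is 90 degrees open.
- board: Bystander, leave alone: loose plain plywood painting board without eyes, 160 wide (x), 14 thick (y), 115 mm tall, upright in a fixed dark wooden stand just like the door's, about 160 mm to the left or right of it. Origin: centre of its underside, 12 mm above the table; its top is 127 mm above the table: a door carried across must go over it.

How it is judged:
At the end, for the whole second after the job is handed in: Both eyes are fully down on their pins: the door's origin is within 8 mm sideways and 8 mm in height of the foot of the lower pin (no more than 6 mm below), the door is upright within 5 degrees, hanging still, and the board is within 30 mm of where it began (horizontal distance between door and lower_pin below 0.008 m and z of door in the frame of lower_pin between -0.006 and 0.008 m and angle between door's own z axis and vertical below 0.09 rad and linear speed of door below 0.05 m/s and angular speed of door below 0.3 rad/s and distance of board from where it was at the start of the episode below 0.03 m); the robot touches nothing.
It fails at once if the door is let go (dropped) over the pins while more than 20 mm above its home height (horizontal distance between door and lower_pin below 0.03 m and z of door in the frame of lower_pin above 0.02 m and contact force between the fingers and door below 0.2 N).
It fails at once if the plain board is moved more than 30 mm (distance of board from where it was at the start of the episode above 0.03 m).
It also fails if it takes over 48 s, if anything falls off the work surface, if the arm or the gripper's body presses on something with over 40 N, if the wrist force passes 120 N, or if a joint passes its speed limit or range.

ROBOT

A 7-joint arm with a two-finger parallel gripper is mounted at the origin on the work surface. World frame = base frame: x ahead of the robot, y to its left, z up, the work surface at z = 0. Lengths are in m, angles in rad, forces in N, time in s.
With the tool pointing down it reaches from about 0.425 to 1.025 m from the base axis. Payload 9.4 kg.
Tool frame: the origin (TCP) lies midway between the tips of the shut fingers; the grasp point (between the pads) lies 19 mm behind it; y points along the fingers, x is the direction in which the jaws open and shut, and the axes are right-handed (so a half turn about y gives the same grasp; the last joint's range is limited). The gripper opens to 85 mm and grips with 20 to 120 N. Pads are 22 mm wide; open, the fingers measure 114 mm over their backs; the gripper's body (76 mm by 85 mm) begins 54 mm behind the grasp point. The pads swing forward as they close: fully open they stand 13 mm farther back than shut.
Start: joints at [1.224, 0.599, -0.003, 1.599, 0.002, 0.943, -0.08], TCP at [0.193, -0.699, 0.231] pointing down, gripper open.
Joint ranges: [-2.57, 2.57], [-0.35, 1.97], [-1.29, 1.29], [0.11, 2.56], [-1.05, 4.19], [0.11, 1.86], [-2.63, 2.63]. Speed limits (rad/s): [2.22, 2.22, 3.01, 3.01, 3.14, 3.14, 3.14].

INTERFACE

Orientations are given as [roll, pitch, yaw] about the fixed x, y, z axes, in that order (R = Rz(yaw) Ry(pitch) Rx(roll)).
In Python, from rig import ctrl, snapshot, camera_model gives the robot as it stands.
- The arm moves only by the tool apply_moves, never from a script. Its argument "deltas" is a list of rows, each a list of 7 numbers: the shift along the tool's x, y, z in mm, then the turn, a rotation vector about the tool's x, y, z in degrees, then the gripper's target within -1 to 1 (fully open at 1, half-way at 0, shut at -1). A call has 1 to 12 rows; each row is the pose to reach, as a shift and turn from the pose commanded when the call began, along the tool's axes at that moment; what a row does not reach only later rows make up. A row lasts 1/8 s, in which the tool goes at most 62.5 mm and 10.7 degrees, less where a joint would pass 70% of its speed; a pose out of reach is approached as far as the arm can. A call with a gripper value outside its range is refused whole. The fingers move at their own pace and stop on an object; the grip force is fixed at half the most. Time passes only in rows, so rows that repeat a pose let the fingers close. It gives the time, the measured TCP pose, the force and the opening at its end, in the units of the state.
- ctrl.state(): the state, without advancing time (a new reading comes with each control period).
- snapshot(name): name is "side" or "top"; returns the picture (480x640x3 uint8, red, green, blue); there is no depth.
- camera_model(name): a dict with "fx", "fy", "cx", "cy" (pixels), "rvec" (rotation vector, rad) and "tvec" (3), from world to camera coordinates, as OpenCV has them. Camera axes: x right, y down, z forward; pixel columns grow to the right and rows downward; lengths in m; the calibration is good to about 2 mm. A picture is of the moment at which its call begins. camera_model takes no time and is no camera call.
- ctrl.close_job(): hands the job in, once; it reports no verdict.
The state is a dict: "time_s": time; "q": joint angles; "qvel": joint speeds; "joint_efforts": joint torques, N m; "eef_pos": TCP position; "eef_rot": TCP orientation; "wrist_force": force on the tool from outside, world axes, zero at the start; "wrist_torque": the same for the moment, N m; "opening": finger opening in m.
Only numpy, scipy, OpenCV 4.12 (cv2) and the standard library are available. Lean on these libraries where they do the work, as an engineer would, in place of code of your own. Each camera call takes 0.05 s, during which the arm holds its last target.

## Working session

There is one attempt and no reset: what is moved stays moved. The work goes in short steps, Python scripts to look and compute and a tool call to move; the robot and the scene stay as the last step left them, time stands still between calls to the robot, and variables do not carry over. Pictures are saved under pics/ and viewed, and the job is handed in when it is done.

Besides the shell and the picture viewer there is one more tool, called after "Call:" as name([rows], argument=value, ...), one row to a line, values as JSON. apply_moves: Moves the arm, as the interface text tells. Its arguments: {"type":"object","properties":{"deltas":{"type":"array"}},"required":["deltas"]}

```bash
mkdir -p pics; ls
python3 - <<'E'
from rig import ctrl,snapshot,camera_model
import cv2
for n in("side","top"):
    im=snapshot(n); cv2.imwrite(f"pics/{n}0.png",im[:,:,::-1]); print(n,camera_model(n))
print(ctrl.state())
E
```

```text
pics
side {'fx': 533.6346543307935, 'fy': 533.6346543307935, 'cx': 324.7315429863997, 'cy': 240.16178157597895, 'rvec': array([ 2.1130163 ,  1.93082712, -0.33651912]), 'tvec': array([-0.02105985, -0.51736632,  1.30150035])}
top {'fx': 501.6292978255197, 'fy': 501.6292978255197, 'cx': 327.68985653428626, 'cy': 242.88897509447588, 'rvec': array([ 2.13301539, -2.16191567,  0.22529134]), 'tvec': array([-0.02603376,  0.59755559,  0.7845684 ])}
{'time_s': 0.1, 'q': array([ 1.22431649,  0.60004537, -0.00251373,  1.60003323,  0.0018016 ,
        0.94291587, -0.07981715]), 'qvel': array([ 0.000412  , -0.00207503, -0.00057235,  0.00100629, -0.00040481,
        0.00011107, -0.00035866]), 'joint_efforts': array([ 4.99716101e-03, -7.77985740e+01,  1.56975869e+00, -2.58625853e+01,
        1.26283019e-02,  5.53192469e-03,  3.75696777e-05]), 'eef_pos': array([ 0.19308552, -0.69838416,  0.23050952]), 'eef_rot': array([-1.57094486e+00,  1.39219186e-03, -1.30099881e+00]), 'wrist_force': array([0.28855875, 0.30403514, 0.56134476]), 'wrist_torque': array([-0.02130619,  0.00962348,  0.00450453]), 'opening': 0.08547969631268292}
```

View pics/side0.png

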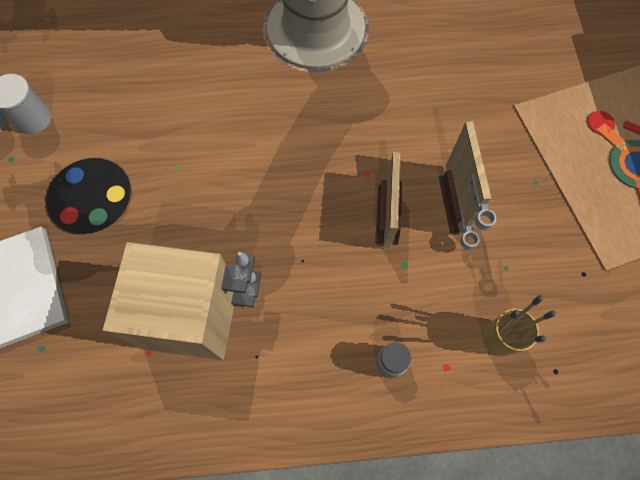

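View pics/top0.png

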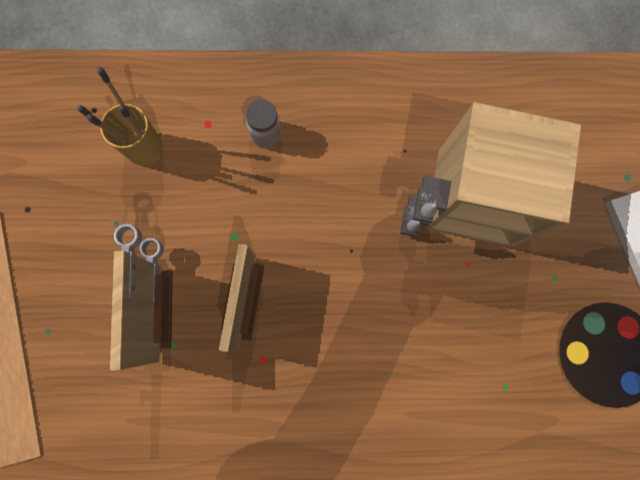

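Run:
```python
import cv2
def c(n,x0,y0,w,h,s,o):
    im=cv2.imread(f"pics/{n}0.png")[y0:y0+h,x0:x0+w]
    im=cv2.resize(im,None,fx=s,fy=s,interpolation=cv2.INTER_CUBIC)
    for k in range(0,w,20):
        cv2.putText(im,str(x0+k),(k*s,10),0,.35,(255,255,255),1); cv2.line(im,(k*s,12),(k*s,18),(255,255,255),1)
    for k in range(0,h,20):
        cv2.putText(im,str(y0+k),(0,k*s+4),0,.35,(255,255,255),1); cv2.line(im,(24,k*s),(30,k*s),(255,255,255),1)
    cv2.imwrite(f"pics/{o}.png",im)
c("top",90,215,190,165,4,"ct_door"); c("top",390,90,200,150,4,"ct_cab")
c("side",360,110,150,145,4,"cs_door"); c("side",95,230,180,140,4,"cs_cab")
```

```text
(no output)
```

View pics/ct_door.png

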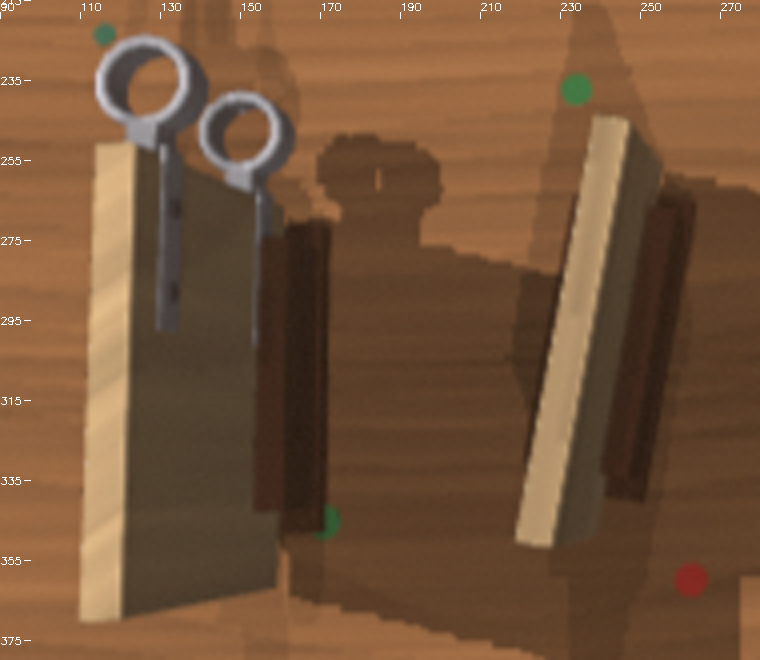

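View pics/ct_cab.png

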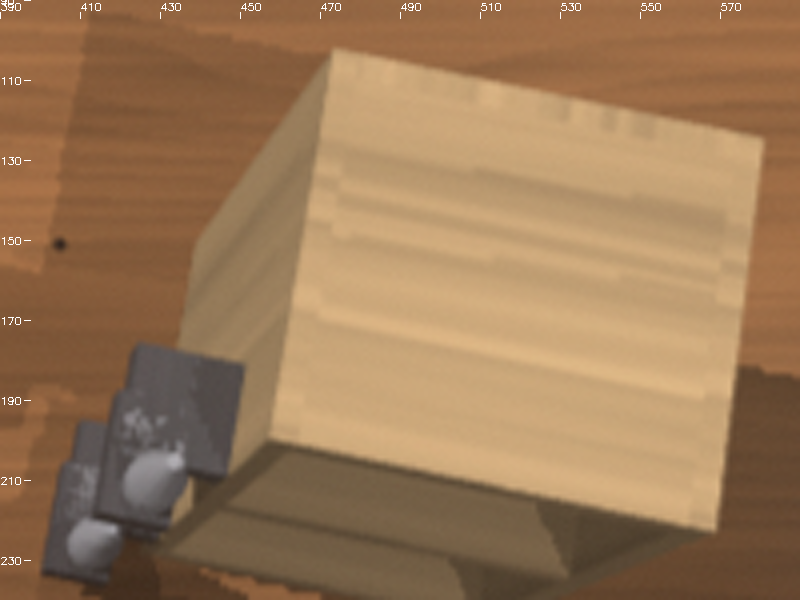

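View pics/cs_door.png

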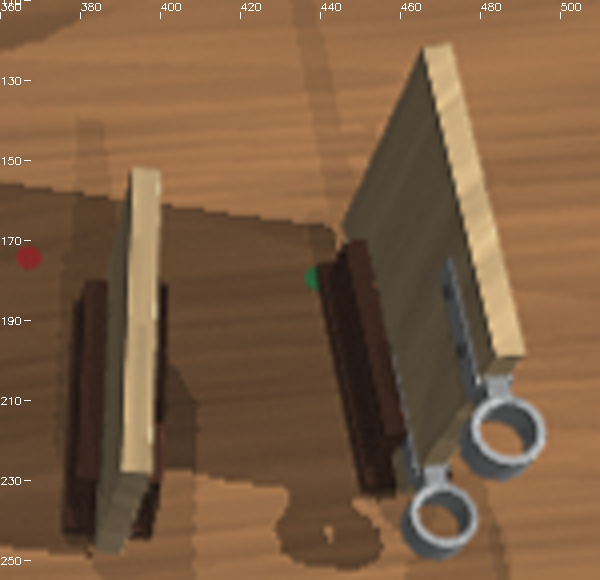

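View pics/cs_cab.png

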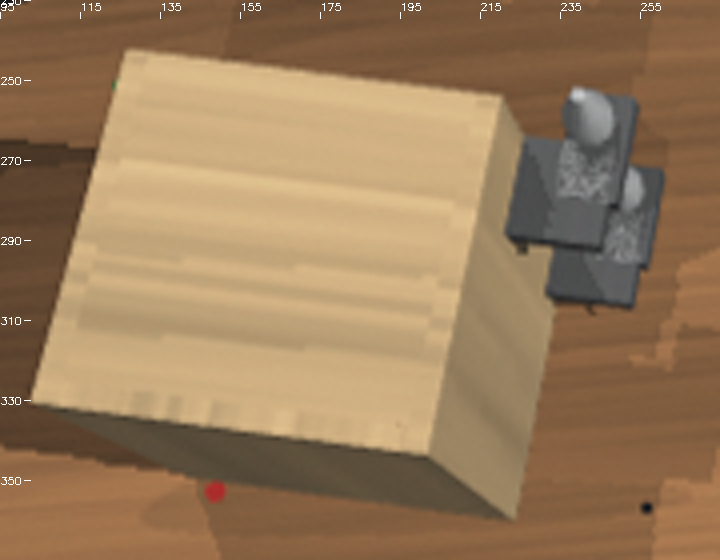

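```bash
cat > h.py <<'E'
import numpy as np,cv2
from scipy.optimize import least_squares
from rig import ctrl,snapshot,camera_model
CM={n:camera_model(n) for n in("side","top")}
def proj(n,P):
    m=CM[n];K=np.array([[m['fx'],0,m['cx']],[0,m['fy'],m['cy']],[0,0,1.]])
    return cv2.projectPoints(np.asarray(P,float).reshape(-1,3),m['rvec'],m['tvec'],K,None)[0][:,0]
def place(p,L,z):
    c,s=np.cos(p[2]),np.sin(p[2]);L=np.asarray(L,float)/1000
    return np.c_[p[0]+c*L[:,0]-s*L[:,1],p[1]+s*L[:,0]+c*L[:,1],z+L[:,2]]
def fit(obs,z,p0):
    def f(p):
        r=[]
        for n,(L,U) in obs.items(): r.append((proj(n,place(p,L,z))-U).ravel())
        return np.concatenate(r)
    s=least_squares(f,p0,x_scale=[.01,.01,.05]);return s.x,f(s.x).reshape(-1,2)
E
cat > fit.py <<'E'
from h import *
np.set_printoptions(precision=2,suppress=True)
D=[[26,-7,155],[26,7,155],[186,-7,155],[186,7,155],[0,0,132],[0,0,22]]
od={'top':(D,np.array([[113.75,251],[123.7,250.7],[109.7,370.2],[120,370],[125.7,235.5],[150,248]])),
'side':(D,np.array([[491,198.5],[484,200.2],[472.7,120.7],[466,122.2],[487.2,217.7],[470.7,239]]))}
C=[[-75,80,200],[-75,-80,200],[75,80,200],[75,-80,200],[-85,108,183],[-85,108,73]]
oc={'top':(C,np.array([[458,200],[568.7,222.7],[473.2,102],[581,125],[434,204.2],[419.5,221.7]])),
'side':(C,np.array([[220.5,254.2],[126.7,242.2],[202.5,344],[103,330.5],[239.5,253],[253.2,273]]))}
B=[[80,7,115],[80,-7,115],[-80,7,115],[-80,-7,115]]
ob={'top':(B,np.array([[238.2,244],[247.5,244.7],[219,350.2],[228.2,351.7]])),
'side':(B,np.array([[398,228.5],[390.5,228],[400,152.5],[393.2,152]]))}
for nm,o,z,p0 in(('door',od,.032,[.7,.3,3.1]),('cab',oc,0,[.75,-.3,-.2]),('board',ob,.012,[.6,.1,0])):
    p,r=fit(o,z,p0);print(nm,np.round(p,4),np.degrees(p[2]));print(r.T)
    for k in o:
        q,_=fit({k:o[k]},z,p0);print(k,np.round(q,4))
    if nm=='cab':print('pin',place(p,[[-85,108,35]],0))
    if nm=='door':print('grasp',place(p,[[104,0,155]],z))
E
python3 fit.py
```

```text
door [0.59 0.26 3.16] 181.17003982816473
[[ 0.02  0.44 -0.3   0.2  -0.08 -0.16  0.5  -0.28  0.21 -0.46 -0.2   0.24]
 [-0.51 -0.52  0.28  0.05 -0.63 -0.54 -0.05 -0.96 -0.   -0.8  -0.33 -0.43]]
top [0.59 0.26 3.16]
side [0.59 0.26 3.16]
grasp [[0.49 0.26 0.19]]
cab [ 0.69 -0.31 -0.22] -12.662031708242745
[[-0.8   0.13  0.24  0.04 -0.45 -2.16  0.3   0.58 -0.37  0.13  0.39 -4.86]
 [-0.66  0.12 -0.34 -0.73  0.79 -0.28 -0.23 -0.06 -0.47 -0.21  0.66 -0.9 ]]
top [ 0.69 -0.31 -0.22]
side [ 0.69 -0.3  -0.22]
pin [[ 0.63 -0.18  0.04]]
board [ 0.51  0.11 -0.16] -9.358003020386343
[[ 0.12  0.01 -0.25  0.11  0.04 -0.04  0.14 -0.23]
 [-0.9  -0.2   0.24  0.17 -0.11 -0.13 -0.34 -0.32]]
top [ 0.5   0.11 -0.16]
side [ 0.51  0.11 -0.16]
```

```bash
sed -i 's/precision=2/precision=4/; s/,\[-85,108,73\]\]/]/; s/,\[419.5,221.7\]//; s/,\[253.2,273\]//' fit.py; python3 fit.py | grep -v '^ \?\[\['; python3 fit.py | grep -E 'pin|grasp'
```

```text
door [0.5923 0.2582 3.162 ] 181.17003982816473
  -0.4566 -0.2039  0.2448]
 [-0.5081 -0.5238  0.278   0.045  -0.6308 -0.5442 -0.0491 -0.9578 -0.0024
  -0.7994 -0.3295 -0.4299]]
top [0.5919 0.2583 3.1628]
side [0.5931 0.258  3.1608]
grasp [[0.4883 0.2561 0.187 ]]
cab [ 0.6872 -0.3061 -0.2192] -12.560601597283997
   0.1711]
 [-0.5197  0.0655 -0.2449 -0.8147  0.9603 -0.3298  0.0012 -0.5611 -0.117
   0.5385]]
top [ 0.687  -0.3061 -0.2212]
side [ 0.6874 -0.3061 -0.2166]
pin [[ 0.6277 -0.1822  0.035 ]]
board [ 0.5051  0.1097 -0.1633] -9.358003020386343
 [-0.8989 -0.205   0.2445  0.1734 -0.1123 -0.1343 -0.3429 -0.3156]]
top [ 0.5049  0.1097 -0.1629]
side [ 0.5056  0.1096 -0.1641]
grasp [[0.4883 0.2561 0.187 ]]
pin [[ 0.6277 -0.1822  0.035 ]]
```

```bash
cat >> h.py <<'E'
from scipy.spatial.transform import Rotation as Rn
def cur():
    s=ctrl.state();return np.array(s['eef_pos']),Rn.from_euler('xyz',s['eef_rot']),s
def delta(tgt,yaw,g=1,P=None,R=None):
    if P is None:P,R,_=cur()
    T=Rn.from_euler('xyz',[-np.pi/2,0,np.radians(yaw)])
    d=R.inv().apply(np.array(tgt)-P)*1000; r=np.degrees((R.inv()*T).as_rotvec())
    return [round(float(v),1) for v in (*d,*r)]+[g]
E
python3 - <<'E'
from h import *
az0,az1=-74.5,27.7
P,R,_=cur()
N=24
for i in range(1,N+1):
    f=i/N
    az=az0+(az1-az0)*f; r=.725+(.551-.725)*min(1,f*1.5); z=min(.33,.2305+.02*i)
    yaw=-74.5+165.67*f
    print(i,delta([r*np.cos(np.radians(az)),r*np.sin(np.radians(az)),z],yaw,1,P,R))
E
```

```text
1 [-12.5, -20.0, 53.6, 0.0, -6.9, -0.1, 1]
2 [-29.2, -40.0, 104.7, -0.0, -13.8, -0.1, 1]
3 [-49.5, -59.9, 153.6, -0.0, -20.8, -0.1, 1]
4 [-73.2, -79.9, 200.1, -0.0, -27.7, -0.1, 1]
5 [-100.0, -99.4, 244.0, -0.0, -34.6, -0.1, 1]
6 [-129.7, -99.4, 285.0, -0.0, -41.5, -0.1, 1]
7 [-161.9, -99.3, 323.0, -0.0, -48.4, -0.1, 1]
8 [-196.5, -99.3, 357.8, -0.0, -55.3, -0.1, 1]
9 [-233.0, -99.2, 389.3, -0.0, -62.2, -0.1, 1]
10 [-271.3, -99.2, 417.4, -0.0, -69.1, -0.1, 1]
11 [-311.0, -99.1, 441.9, -0.0, -76.0, -0.1, 1]
12 [-351.7, -99.1, 463.0, -0.1, -82.9, -0.1, 1]
13 [-393.3, -99.0, 480.4, -0.1, -89.8, -0.1, 1]
14 [-435.4, -99.0, 494.3, -0.1, -96.7, -0.1, 1]
15 [-477.7, -98.9, 504.7, -0.1, -103.6, -0.1, 1]
16 [-519.9, -98.8, 511.5, -0.1, -110.5, -0.1, 1]
17 [-558.4, -98.8, 525.3, -0.1, -117.4, -0.1, 1]
18 [-597.9, -98.7, 536.2, -0.1, -124.3, -0.1, 1]
19 [-638.1, -98.7, 544.2, -0.1, -131.2, -0.1, 1]
20 [-678.7, -98.6, 549.1, -0.1, -138.1, -0.0, 1]
21 [-719.6, -98.6, 551.0, -0.1, -145.0, -0.0, 1]
22 [-760.5, -98.5, 549.9, -0.1, -151.9, -0.0, 1]
23 [-801.2, -98.5, 545.7, -0.1, -158.8, -0.0, 1]
24 [-841.6, -98.4, 538.5, -0.1, -165.7, -0.0, 1]
```

Call:
apply_moves([
  [-12, -20, 54, 0, -7, 0, 1],
  [-29, -40, 105, 0, -14, 0, 1],
  [-50, -60, 154, 0, -21, 0, 1],
  [-73, -80, 200, 0, -28, 0, 1],
  [-100, -100, 244, 0, -35, 0, 1],
  [-130, -100, 285, 0, -42, 0, 1],
  [-162, -100, 323, 0, -48, 0, 1],
  [-196, -100, 358, 0, -55, 0, 1],
  [-233, -100, 389, 0, -62, 0, 1],
  [-271, -100, 417, 0, -69, 0, 1],
  [-311, -100, 442, 0, -76, 0, 1],
  [-351, -100, 463, 0, -83, 0, 1],
])

```text
time_s: 1.6
eef_pos: [0.5462, -0.2354, 0.331]
eef_rot: [-1.57, 0.0, 0.152]
wrist_force: [-0.2, 0.2, -1.0]
opening: 0.0858
```

Run:
```python
from h import *
P,R,s=cur();print(P,np.degrees(s['eef_rot']),s['q'],s['time_s'])
az0=np.degrees(np.arctan2(P[1],P[0]));r0=np.hypot(*P[:2]);y0=np.degrees(s['eef_rot'][2])
N=12
for i in range(1,N+1):
    f=i/N;az=az0+(27.7-az0)*f; r=r0+(.5514-r0)*f
    print(i,delta([r*np.cos(np.radians(az)),r*np.sin(np.radians(az)),.33],y0+(91.17-y0)*f))
```

```text
[ 0.54617584 -0.23538755  0.3309594 ] [-8.99819980e+01  2.01234498e-02  8.70748570e+00] [ 0.64491481  0.37691819 -0.46382479  1.76750011  0.19164223  1.0423662
  0.26395745] 1.6
1 [18.8, 1.0, 39.9, -0.0, -6.9, -0.0, 1]
2 [34.5, 1.0, 80.9, -0.0, -13.7, -0.0, 1]
3 [47.0, 1.0, 122.7, -0.0, -20.6, -0.0, 1]
4 [56.2, 1.0, 165.0, -0.0, -27.5, -0.0, 1]
5 [62.3, 1.0, 207.6, -0.0, -34.4, -0.0, 1]
6 [65.1, 1.0, 250.3, -0.0, -41.2, -0.0, 1]
7 [64.8, 1.0, 292.9, -0.0, -48.1, -0.0, 1]
8 [61.3, 1.0, 335.0, -0.0, -55.0, -0.0, 1]
9 [54.7, 1.1, 376.5, -0.0, -61.8, -0.0, 1]
10 [45.0, 1.1, 417.1, -0.0, -68.7, -0.0, 1]
11 [32.5, 1.1, 456.6, -0.0, -75.6, -0.0, 1]
12 [17.1, 1.1, 494.8, -0.0, -82.5, -0.0, 1]
```

Call:
apply_moves([
  [19, 0, 40, 0, -7, 0, 1],
  [34, 0, 81, 0, -14, 0, 1],
  [47, 0, 123, 0, -21, 0, 1],
  [56, 0, 165, 0, -28, 0, 1],
  [62, 0, 208, 0, -34, 0, 1],
  [65, 0, 250, 0, -41, 0, 1],
  [65, 0, 293, 0, -48, 0, 1],
  [61, 0, 335, 0, -55, 0, 1],
  [55, 0, 376, 0, -62, 0, 1],
  [45, 0, 417, 0, -69, 0, 1],
  [32, 0, 457, 0, -76, 0, 1],
  [17, 0, 495, 0, -82.5, 0, 1],
])

```text
time_s: 3.1
eef_pos: [0.4892, 0.2561, 0.331]
eef_rot: [-1.57, 0.0, 1.591]
wrist_force: [1.0, -0.3, 0.7]
opening: 0.0858
```

Run:
```python
from h import *
P,R,s=cur();print(P,np.degrees(s['eef_rot']),s['q'],s['time_s'])
print(delta([.4883,.2561,.23],91.17));print(delta([.4883,.2561,.148],91.17))
```

```text
[0.48917631 0.25608663 0.33099767] [-8.99751280e+01  7.76598756e-03  9.11773637e+01] [ 0.07513357  0.4097957  -0.91618877  1.83902375  0.36753049  1.07393666
  0.61081034] 3.1
[0.0, 101.0, 0.8, -0.0, 0.0, -0.0, 1]
[0.1, 183.0, 0.8, -0.0, 0.0, -0.0, 1]
```

Call:
apply_moves([
  [0, 50, 1, 0, 0, 0, 1],
  [0, 100, 1, 0, 0, 0, 1],
  [0, 135, 1, 0, 0, 0, 1],
  [0, 165, 1, 0, 0, 0, 1],
  [0, 183, 1, 0, 0, 0, 1],
  [0, 183, 1, 0, 0, 0, 1],
])

```text
time_s: 3.85
eef_pos: [0.4885, 0.2548, 0.1474]
eef_rot: [-1.569, 0.001, 1.588]
wrist_force: [0.7, -0.2, 0.7]
opening: 0.0853
```

Run:
```python
from h import *
for n in("side","top"):
    cv2.imwrite(f"pics/{n}1.png",snapshot(n)[:,:,::-1])
a=cv2.imread("pics/side1.png")[60:280,330:540];b=cv2.imread("pics/top1.png")[200:420,60:280]
cv2.imwrite("pics/c1.png",np.hstack([cv2.resize(a,(390,410)),cv2.resize(b,(410,410))]))
print(cur()[2]['q'])
```

```text
[-0.07246616  0.60625873 -0.75003337  2.04218106  0.62173768  0.73008456
  0.37170841]
```

View pics/c1.png

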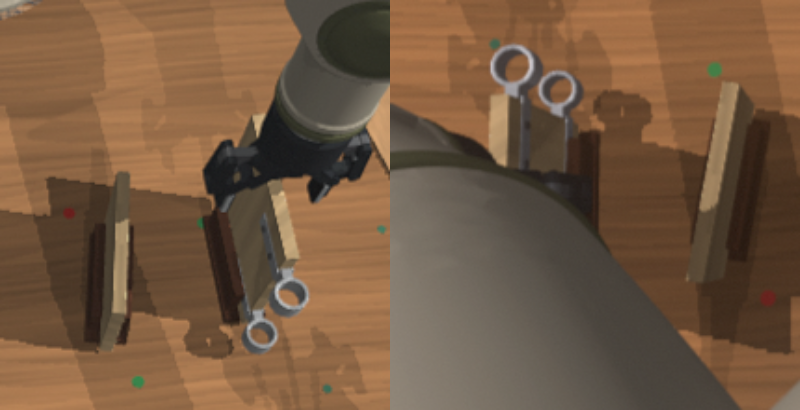

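The fingers straddle the leaf's top edge about mid-length (roughly (270,165) in the side crop); the eyes are clear. Closing.

Call:
apply_moves([
  [0, 0, 0, 0, 0, 0, -1],
  [0, 0, 0, 0, 0, 0, -1],
  [0, 0, 0, 0, 0, 0, -1],
  [0, 0, 0, 0, 0, 0, -1],
  [0, 0, 0, 0, 0, 0, -1],
  [0, 0, 0, 0, 0, 0, -1],
  [0, 0, 0, 0, 0, 0, -1],
  [0, 0, 0, 0, 0, 0, -1],
])

```text
time_s: 4.95
eef_pos: [0.4892, 0.2553, 0.1486]
eef_rot: [-1.571, -0.0, 1.588]
wrist_force: [-0.1, 1.1, 5.9]
opening: 0.0132
```

Call:
apply_moves([
  [0, -10, 0, 0, 0, 0, -1],
  [0, -25, 0, 0, 0, 0, -1],
  [0, -45, 0, 0, 0, 0, -1],
  [0, -70, 0, 0, 0, 0, -1],
  [0, -100, 0, 0, 0, 0, -1],
  [0, -130, 0, 0, 0, 0, -1],
  [0, -152, 0, 0, 0, 0, -1],
  [0, -152, 0, 0, 0, 0, -1],
  [0, -152, 0, 0, 0, 0, -1],
])

```text
time_s: 6.08
eef_pos: [0.4886, 0.2545, 0.2999]
eef_rot: [-1.57, 0.001, 1.587]
wrist_force: [0.2, 0.2, -4.5]
opening: 0.0135
```

Run:
```python
from h import *
for n in("side","top"):
    cv2.imwrite(f"pics/{n}2.png",snapshot(n)[:,:,::-1])
a=cv2.imread("pics/side2.png")[60:280,330:550];b=cv2.imread("pics/top2.png")[180:400,40:260]
cv2.imwrite("pics/c2.png",np.hstack([cv2.resize(a,(400,400)),cv2.resize(b,(400,400))]))
P,R,s=cur();print(P,np.degrees(s['eef_rot']),s['q'],s['wrist_force'],s['wrist_torque'],s['opening'])
```

```text
[0.48849576 0.25453242 0.29936465] [-8.99156856e+01  4.83144571e-02  9.09636385e+01] [ 0.05833712  0.43895784 -0.89899133  1.88324355  0.4021682   1.01375339
  0.57417994] [-0.28148225  0.75019878 -3.61628003] [ 0.00902652 -0.00132222  0.02362973] 0.013532162115786483
```

View pics/c2.png

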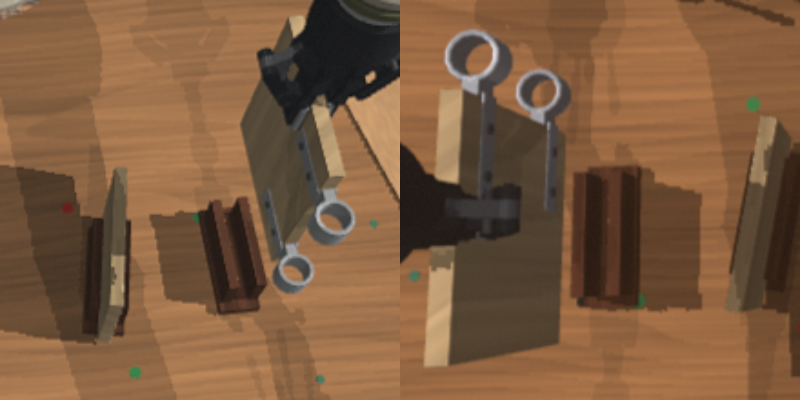

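Run:
```python
from h import *
print(delta([.548,-.062,.30],77.4))
```

```text
[-317.5, -0.4, -54.2, -0.1, 13.6, -0.1, 1]
```

Call:
apply_moves([
  [-12, 0, -2, 0, 0.5, 0, -1],
  [-40, 0, -7, 0, 1.7, 0, -1],
  [-72, 0, -12, 0, 3, 0, -1],
  [-106, 0, -18, 0, 4.5, 0, -1],
  [-140, 0, -24, 0, 6, 0, -1],
  [-175, 0, -30, 0, 7.5, 0, -1],
  [-210, 0, -36, 0, 9, 0, -1],
  [-245, 0, -42, 0, 10.5, 0, -1],
  [-280, 0, -48, 0, 12, 0, -1],
  [-305, 0, -52, 0, 13, 0, -1],
  [-317.5, 0, -54, 0, 13.6, 0, -1],
  [-317.5, 0, -54, 0, 13.6, 0, -1],
])

```text
time_s: 7.68
eef_pos: [0.5482, -0.0618, 0.3]
eef_rot: [-1.57, -0.0, 1.349]
wrist_force: [0.6, 0.6, -4.6]
opening: 0.0136
```

Run:
```python
from h import *
for n in("side","top"):
    cv2.imwrite(f"pics/{n}3.png",snapshot(n)[:,:,::-1])
P,R,s=cur();print(P,np.degrees(s['eef_rot']),s['q'],s['wrist_force'],s['opening'])
# predicted door spots
p=[.548+.104*np.cos(np.radians(-12.6)),-.062+.104*np.sin(np.radians(-12.6)),np.radians(167.4)]
for n in CM: print(n,proj(n,place(p,[[0,0,132],[0,0,22],[26,-7,155],[186,7,155]],.183)))
```

```text
[ 0.54807496 -0.06010037  0.30035235] [-8.99922488e+01 -4.10949359e-02  7.74628437e+01] [ 0.59973875  0.41545193 -0.82025036  1.884544    0.35871954  0.99506165
  0.97456885] [-0.10327205 -0.09665407 -3.08972108] 0.013403834513639499
side [[293.69823469 233.26854967]
 [297.08486924 256.7589144 ]
 [300.37458529 211.46305397]
 [306.36434185 115.65553267]]
top [[377.89686265 160.04727517]
 [367.31538669 186.52607808]
 [370.2476871  173.58831954]
 [355.01171275 317.51816195]]
```

View pics/side3.png

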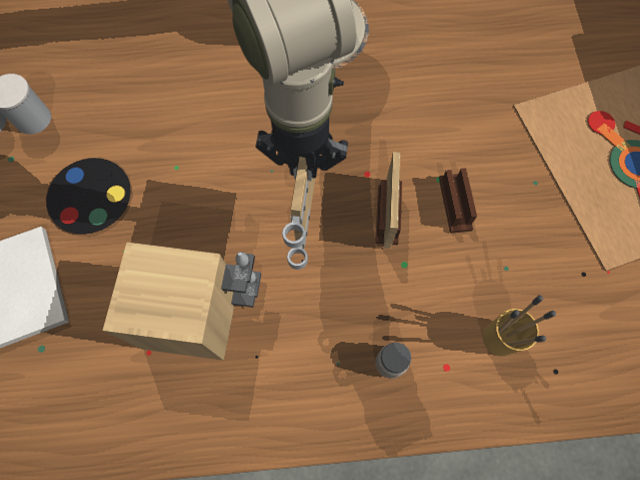

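View pics/top3.png

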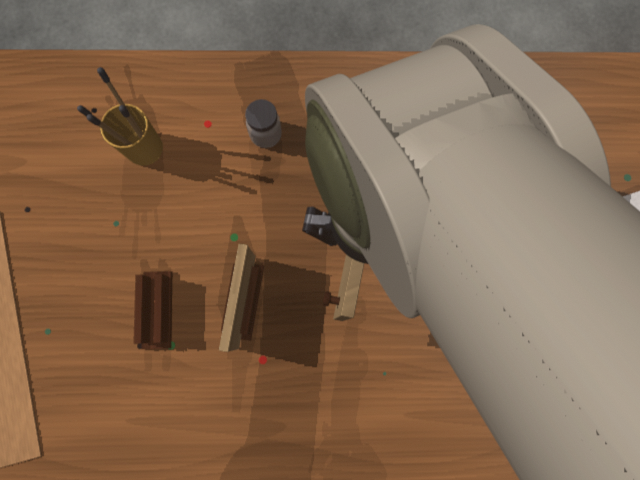

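Call:
apply_moves([
  [0, 15, 0, 0, 0, 0, -1],
  [0, 40, 0, 0, 0, 0, -1],
  [0, 65, 0, 0, 0, 0, -1],
  [0, 85, 0, 0, 0, 0, -1],
  [0, 96, 0, 0, 0, 0, -1],
  [0, 96, 0, 0, 0, 0, -1],
  [0, 96, 0, 0, 0, 0, -1],
])

```text
time_s: 8.65
eef_pos: [0.5486, -0.0612, 0.2048]
eef_rot: [-1.572, -0.0, 1.351]
wrist_force: [-0.2, 0.5, -3.6]
opening: 0.013
```

Run:
```python
from h import *
for n in("side","top"):
    cv2.imwrite(f"pics/{n}4.png",snapshot(n)[:,:,::-1])
P,R,s=cur();print(P,np.degrees(s['eef_rot']),s['q'],s['wrist_force'])
x0,y0,w,h,sc=200,130,150,150,4
im=cv2.imread("pics/side4.png")[y0:y0+h,x0:x0+w]
im=cv2.resize(im,None,fx=sc,fy=sc,interpolation=cv2.INTER_CUBIC)
for k in range(0,w,20):cv2.putText(im,str(x0+k),(k*sc,10),0,.35,(255,255,255),1)
for k in range(0,h,20):cv2.putText(im,str(y0+k),(0,k*sc+4),0,.35,(255,255,255),1)
cv2.imwrite("pics/c4.png",im)
```

```text
[ 0.54863279 -0.06140177  0.20496793] [-9.00708174e+01 -7.34119148e-03  7.73610074e+01] [ 0.52923339  0.51920715 -0.74470484  1.99379636  0.48355867  0.80954958
  0.85740388] [ 0.18123896 -1.03032704 -4.58104944]
```

View pics/c4.png

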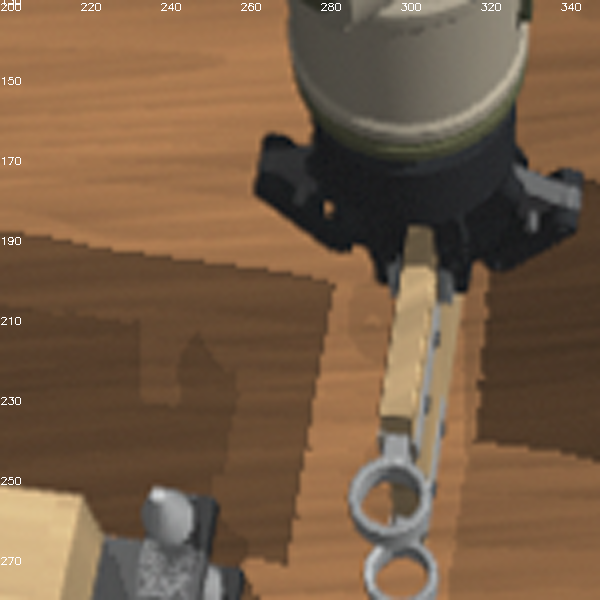

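View pics/top4.png

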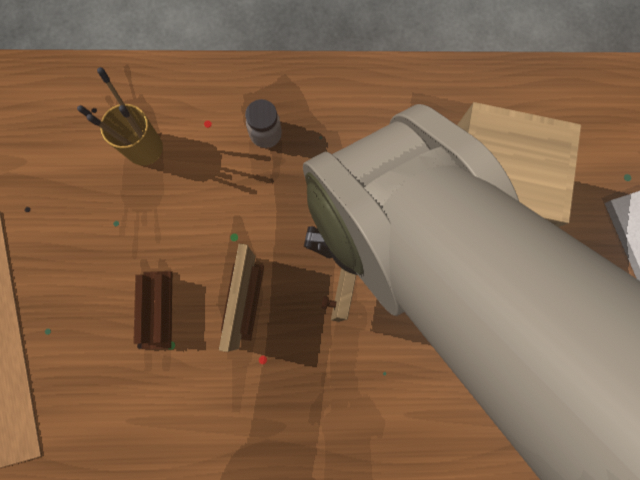

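Run:
```python
from h import *
np.set_printoptions(precision=4,suppress=True)
L=[[0,0,132],[0,0,22],[26,7,155],[26,-7,155]]
U=np.array([[297.5,255],[300,273.5],[295.5,234.5],[303,234.5]])
yaw=np.radians(77.36+90+.0)
P=np.array([.5486,-.0613])
f=lambda q:(proj('side',place([q[0],q[1],yaw],L,q[2]))-U).ravel()
s=least_squares(lambda q:np.r_[f(q)],[.65,-.08,.088]);print('free z',s.x,f(s.x).reshape(-1,2).T)
s2=least_squares(lambda q:f([q[0],q[1],.0882]),[.65,-.08]);print('fixed z',s2.x,f([*s2.x,.0882]).reshape(-1,2).T)
# kinematic: grasp-time offset
d=np.array([.5923,.2582])-np.array([.4886,.2545]);a=np.radians(77.36-90.97);c,sn=np.cos(a),np.sin(a)
print('kin',P+[c*d[0]-sn*d[1],sn*d[0]+c*d[1]])
# check pin in side vs same camera
print('pin proj',proj('side',[[.6277,-.1822,.183],[.6277,-.1822,.073]]))
```

```text
free z [ 0.6513 -0.0834  0.0899] [[-0.04    0.1436 -0.6136  0.5261]
 [-0.5083  0.1235 -0.3391  0.7308]]
fixed z [ 0.6507 -0.0835] [[-0.0369  0.1414 -0.6052  0.5166]
 [-0.5214  0.0769 -0.3104  0.7574]]
kin [ 0.6503 -0.0821]
pin proj [[239.6653 253.5522]
 [248.1369 272.0024]]
```

Call:
apply_moves([
  [-10, 0, 0, 0, 0, 0, -1],
  [-28, 0, 0, 0, 0, 0, -1],
  [-48, 0, 0, 0, 0, 0, -1],
  [-68, 0, 0, 0, 0, 0, -1],
  [-85, 0, 0, 0, 0, 0, -1],
  [-96, 0, 0.5, 0, 0, 0, -1],
  [-102, 0, 0.7, 0, 0, 0, -1],
  [-102, 0, 0.7, 0, 0, 0, -1],
  [-102, 0, 0.7, 0, 0, 0, -1],
])

```text
time_s: 9.88
eef_pos: [0.5255, -0.1602, 0.2044]
eef_rot: [-1.571, -0.0, 1.351]
wrist_force: [0.9, -0.1, -3.2]
opening: 0.0133
```

Run:
```python
from h import *
cv2.imwrite("pics/side5.png",snapshot("side")[:,:,::-1])
P,R,s=cur();print(P,np.degrees(s['eef_rot']),s['q'],s['wrist_force'])
x0,y0,w,h,sc=180,180,130,130,5
im=cv2.imread("pics/side5.png")[y0:y0+h,x0:x0+w]
im=cv2.resize(im,None,fx=sc,fy=sc,interpolation=cv2.INTER_CUBIC)[:600]
for k in range(0,w,20):cv2.putText(im,str(x0+k),(k*sc,10),0,.35,(255,255,255),1)
for k in range(0,h,20):cv2.putText(im,str(y0+k),(0,k*sc+4),0,.35,(255,255,255),1)
cv2.imwrite("pics/c5.png",im)
a=np.radians(167.36)
for z in(.088,): print(proj('side',place([.6277,-.1822,a],[[0,0,132],[0,0,22],[26,7,155],[26,-7,155]],z)))
```

```text
[ 0.52545654 -0.16012534  0.20433528] [-9.00089505e+01 -1.95502265e-02  7.74211489e+01] [ 0.71702297  0.51840704 -0.74899111  1.99935385  0.48532373  0.80757371
  1.03943068] [ 0.60497198  0.44217287 -4.71901967]
[[236.36589475 246.36641291]
 [245.48721254 266.23157215]
 [232.92603261 226.06869161]
 [241.46031751 227.12528201]]
```

View pics/c5.png

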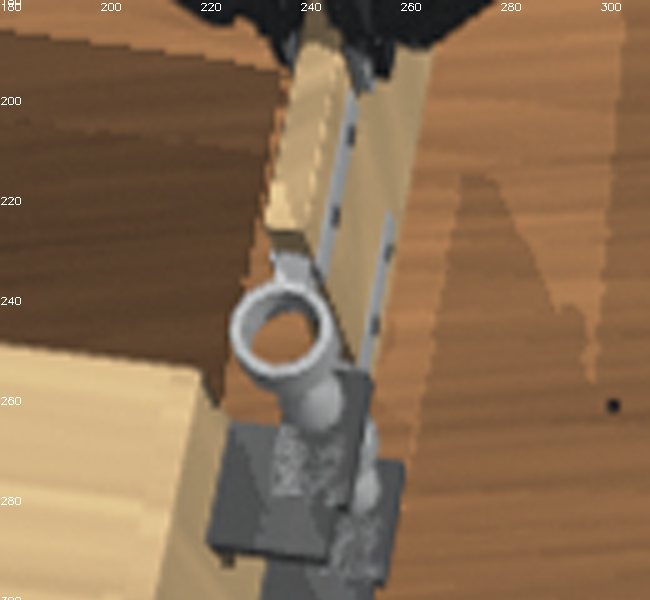

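Upper eye centre is at (236.8,246) against the predicted (236.4,246.4) over the pin. Lowering in stages.

Call:
apply_moves([
  [0, 5, 0, 0, 0, 0, -1],
  [0, 10, 0, 0, 0, 0, -1],
  [0, 15, 0, 0, 0, 0, -1],
  [0, 20, 0, 0, 0, 0, -1],
  [0, 25, 0, 0, 0, 0, -1],
  [0, 28, 0, 0, 0, 0, -1],
  [0, 28, 0, 0, 0, 0, -1],
])

```text
time_s: 10.8
eef_pos: [0.5251, -0.1608, 0.176]
eef_rot: [-1.57, -0.0, 1.35]
wrist_force: [-0.1, -0.1, -4.7]
opening: 0.0133
```

Call:
apply_moves([
  [0, 4, 0, 0, 0, 0, -1],
  [0, 8, 0, 0, 0, 0, -1],
  [0, 12, 0, 0, 0, 0, -1],
  [0, 16, 0, 0, 0, 0, -1],
  [0, 19, 0, 0, 0, 0, -1],
  [0, 19, 0, 0, 0, 0, -1],
])

```text
time_s: 11.55
eef_pos: [0.5253, -0.1608, 0.1571]
eef_rot: [-1.571, -0.0, 1.35]
wrist_force: [1.3, 0.4, -5.2]
opening: 0.0134
```

Call:
apply_moves([
  [0, 1.5, 0, 0, 0, 0, -1],
  [0, 3, 0, 0, 0, 0, -1],
  [0, 4, 0, 0, 0, 0, -1],
  [0, 4, 0, 0, 0, 0, -1],
])

```text
time_s: 12.05
eef_pos: [0.5254, -0.1608, 0.1533]
eef_rot: [-1.571, -0.0, 1.35]
wrist_force: [0.8, 1.2, -4.0]
opening: 0.0127
```

Call:
apply_moves([
  [0, 1, 0, 0, 0, 0, -1],
  [0, 2, 0, 0, 0, 0, -1],
  [0, 2, 0, 0, 0, 0, -1],
])

```text
time_s: 12.42
eef_pos: [0.5254, -0.1609, 0.1513]
eef_rot: [-1.571, 0.0, 1.35]
wrist_force: [1.7, 1.4, -1.2]
opening: 0.0133
```

Call:
apply_moves([
  [0, 1, 0, 0, 0, 0, -1],
  [0, 1, 0, 0, 0, 0, -1],
])

```text
time_s: 12.68
eef_pos: [0.5252, -0.1608, 0.1507]
eef_rot: [-1.571, 0.0, 1.35]
wrist_force: [-1.5, 1.9, 3.9]
opening: 0.0132
```

Run:
```python
from h import *
cv2.imwrite("pics/side6.png",snapshot("side")[:,:,::-1])
P,R,s=cur();print(P,s['wrist_force'],s['wrist_torque'])
x0,y0,w,h,sc=180,180,130,130,5
im=cv2.imread("pics/side6.png")[y0:y0+h,x0:x0+w]
im=cv2.resize(im,None,fx=sc,fy=sc,interpolation=cv2.INTER_CUBIC)[:600]
for k in range(0,w,20):cv2.putText(im,str(x0+k),(k*sc,10),0,.35,(255,255,255),1)
for k in range(0,h,20):cv2.putText(im,str(y0+k),(0,k*sc+4),0,.35,(255,255,255),1)
cv2.imwrite("pics/c6.png",im)
a=np.radians(167.36)
for z in(.035,.045): print(proj('side',place([.6277,-.1822,a],[[0,0,132],[0,0,22],[26,7,155],[26,-7,155]],z)))
```

```text
[ 0.52519601 -0.160834    0.15071114] [-2.76819486  0.99695189  5.5761666 ] [ 0.23719907 -0.02246157  0.09675751]
[[241.01527318 256.49221325]
 [249.22726301 274.37696295]
 [237.82691348 237.44140027]
 [245.89804825 238.44742284]]
[[240.1767578  254.6660252 ]
 [248.54958394 272.9010575 ]
 [236.94360472 235.39164361]
 [245.09823903 236.40684103]]
```

View pics/c6.png

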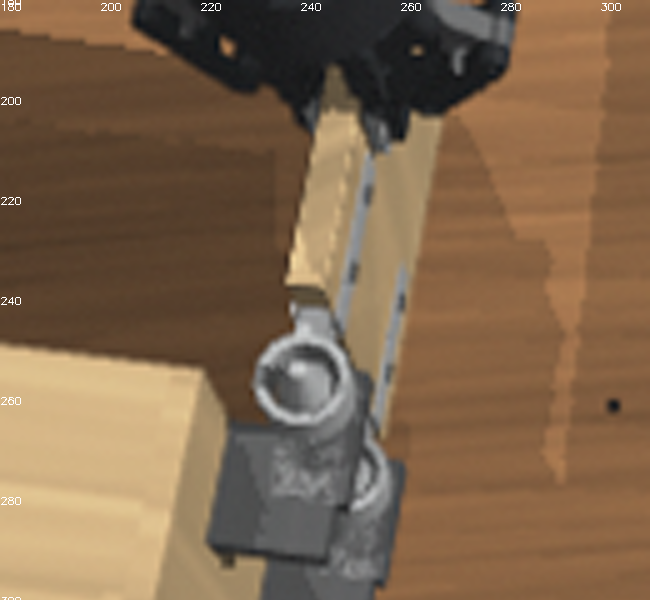

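Both eyes are threaded: ring centre at (240.4,255.8), expected home (241.0,256.5); the weight is taken by the brackets. Releasing.

Call:
apply_moves([
  [0, 0, 0, 0, 0, 0, 0],
  [0, 0, 0, 0, 0, 0, 0.5],
  [0, 0, 0, 0, 0, 0, 1],
  [0, 0, 0, 0, 0, 0, 1],
  [0, 0, 0, 0, 0, 0, 1],
  [0, 0, 0, 0, 0, 0, 1],
  [0, 0, 0, 0, 0, 0, 1],
  [0, 0, 0, 0, 0, 0, 1],
])

```text
time_s: 13.72
eef_pos: [0.5252, -0.1609, 0.1503]
eef_rot: [-1.571, 0.0, 1.35]
wrist_force: [0.1, -0.0, 0.4]
opening: 0.0851
```

Call:
apply_moves([
  [0, -10, 0, 0, 0, 0, 1],
  [0, -30, 0, 0, 0, 0, 1],
  [0, -60, 0, 0, 0, 0, 1],
  [0, -100, 0, 0, 0, 0, 1],
  [0, -140, 0, 0, 0, 0, 1],
  [0, -170, 0, 0, 0, 0, 1],
  [0, -170, 0, 0, 0, 0, 1],
])

```text
time_s: 14.6
eef_pos: [0.5262, -0.1607, 0.3231]
eef_rot: [-1.575, 0.001, 1.35]
wrist_force: [-0.5, 0.3, -0.4]
opening: 0.0856
```

Run:
```python
from h import *
for n in("side","top"):cv2.imwrite(f"pics/{n}7.png",snapshot(n)[:,:,::-1])
P,R,s=cur();print(P,s['wrist_force'],s['opening'],s['time_s'])
x0,y0,w,h,sc=180,130,130,150,4
def c(x0,y0,w,h):
    im=cv2.imread("pics/side7.png")[y0:y0+h,x0:x0+w]
    im=cv2.resize(im,None,fx=sc,fy=sc,interpolation=cv2.INTER_CUBIC)
    for k in range(0,w,20):cv2.putText(im,str(x0+k),(k*sc,10),0,.35,(255,255,255),1)
    for k in range(0,h,20):cv2.putText(im,str(y0+k),(0,k*sc+4),0,.35,(255,255,255),1)
    return im
cv2.imwrite("pics/c7.png",np.hstack([c(180,155,120,145),c(370,155,60,145)]))
```

```text
[ 0.52489575 -0.1609675   0.3204096 ] [-0.7828731   0.26662378 -0.06161547] 0.08540691255795714 14.7
```

View pics/c7.png

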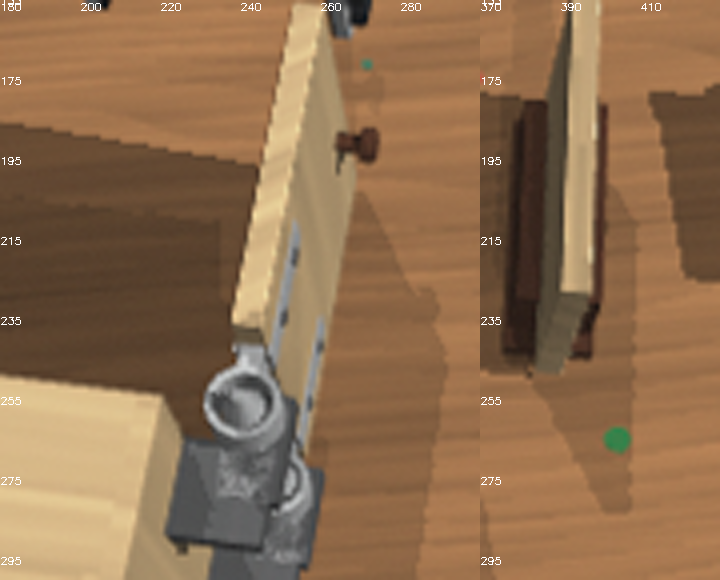

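View pics/top7.png

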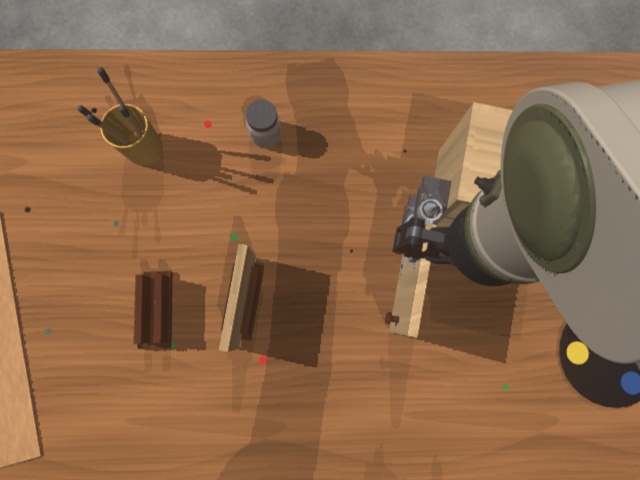

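Call:
apply_moves([
  [-40, -20, 0, 0, 0, 0, 1],
  [-90, -20, 0, 0, 0, 0, 1],
  [-140, -20, 0, 0, 0, 0, 1],
  [-190, -20, 0, 0, 0, 0, 1],
  [-240, -20, 0, 0, 0, 0, 1],
  [-280, -20, 0, 0, 0, 0, 1],
  [-280, -20, 0, 0, 0, 0, 1],
  [-280, -20, 0, 0, 0, 0, 1],
])

```text
time_s: 15.7
eef_pos: [0.4639, -0.4332, 0.3392]
eef_rot: [-1.569, -0.002, 1.351]
wrist_force: [1.0, 0.7, 0.5]
opening: 0.0851
```

Run:
```python
from h import *
for n in("side","top"):cv2.imwrite(f"pics/{n}8.png",snapshot(n)[:,:,::-1])
sc=5
def c(n,x0,y0,w,h):
    im=cv2.imread(f"pics/{n}8.png")[y0:y0+h,x0:x0+w]
    im=cv2.resize(im,None,fx=sc,fy=sc,interpolation=cv2.INTER_CUBIC)
    for k in range(0,w,10):cv2.putText(im,str(x0+k),(k*sc,10),0,.35,(255,255,255),1)
    for k in range(0,h,10):cv2.putText(im,str(y0+k),(0,k*sc+4),0,.35,(255,255,255),1)
    return im
cv2.imwrite("pics/c8.png",np.hstack([c("side",220,220,60,90),c("top",385,170,80,90)]))
a=np.radians(167.4)
for n in CM:print(n,proj(n,place([.6277,-.1822,a],[[0,0,132],[0,0,22],[26,7,155],[26,-7,155],[186,7,155],[186,-7,155]],.035)))
```

```text
side [[241.01527318 256.49221325]
 [249.22726301 274.37696295]
 [237.8159274  237.44275867]
 [245.8880897  238.44345918]
 [254.08577546 155.292205  ]
 [261.71351225 156.18812965]]
top [[431.16291039 207.83305726]
 [415.56673927 223.59937854]
 [436.85357261 222.45817909]
 [427.13616888 220.42442461]
 [417.51984198 335.44269142]
 [407.40083741 333.32290813]]
```

View pics/c8.png

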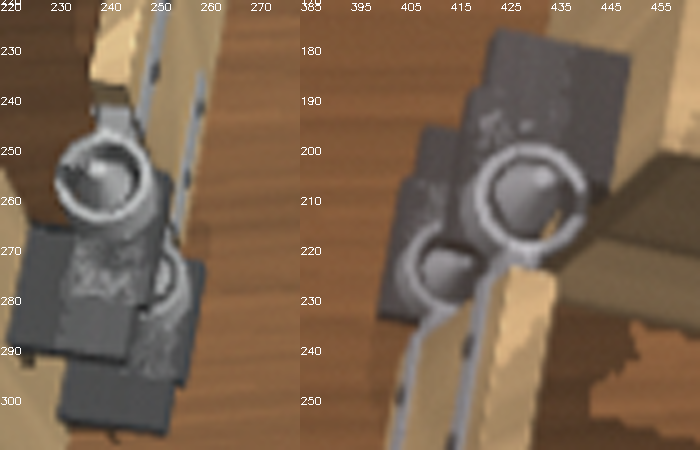

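View pics/top8.png

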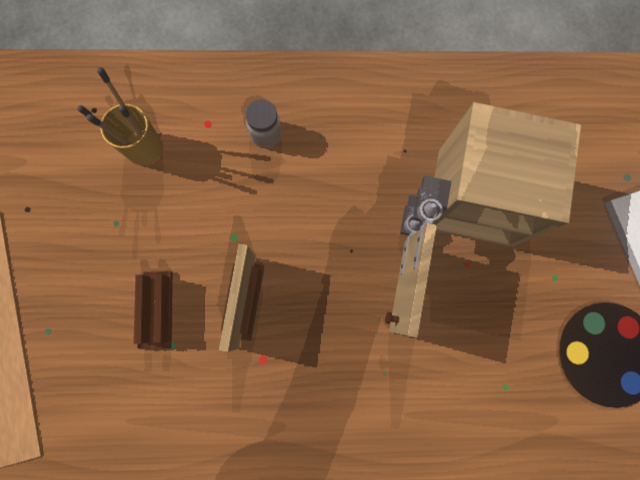

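Run:
```python
from h import *
np.set_printoptions(precision=4,suppress=True)
Ls=np.array([[0,0,132],[26,7,155],[26,-7,155]])/1e3;Us=[[240.7,255.6],[238.2,236.4],[246,237.6]]
Lt=np.array([[0,0,132],[0,0,22],[26,7,155],[26,-7,155],[186,7,155]])/1e3;Ut=[[431,210],[414,223.8],[436.6,226],[426.4,223.6],[418,337.5]]
def f(q):
    R=Rn.from_euler('ZY',q[3:5]);g=lambda L:R.apply(L)+q[:3]
    return np.r_[(proj('side',g(Ls))-Us).ravel(),(proj('top',g(Lt))-Ut).ravel()]
s=least_squares(f,[.6277,-.1822,.035,2.92,0],x_scale=[.01,.01,.01,.05,.05]);print(s.x,np.degrees(s.x[3:]));print(f(s.x).reshape(-1,2).T)
P,R,st=cur();print(st['wrist_force'],st['qvel'].max(),st['time_s'])
# door still? compare with frames
a=cv2.imread('pics/side8.png').astype(int);b=snapshot('side')[:,:,::-1].astype(int)
d=abs(a-b).sum(2);print('diff px near door',(d[150:310,200:290]>60).sum())
```

```text
[ 0.6285 -0.1828  0.0311  2.9356  0.027 ] [168.1957   1.545 ]
[[ 0.6434 -0.1306  0.1129 -0.4525  1.3754 -0.3414  0.1745 -0.0523]
 [ 0.1544  0.2323 -0.0788  0.2415  0.1439 -0.6102 -0.1011  0.5594]]
[ 0.0304  0.9657 -0.4535] 0.001511771915483975 15.8
diff px near door 15
```

Call:
apply_moves([
  [0, 0, 0, 0, 0, 0, 1],
  [0, 0, 0, 0, 0, 0, 1],
  [0, 0, 0, 0, 0, 0, 1],
  [0, 0, 0, 0, 0, 0, 1],
  [0, 0, 0, 0, 0, 0, 1],
  [0, 0, 0, 0, 0, 0, 1],
  [0, 0, 0, 0, 0, 0, 1],
  [0, 0, 0, 0, 0, 0, 1],
])

```text
time_s: 16.85
eef_pos: [0.464, -0.4341, 0.3403]
eef_rot: [-1.571, 0.0, 1.35]
wrist_force: [-0.3, 0.1, -0.4]
opening: 0.0855
```

Run:
```python
from h import *
a=cv2.imread('pics/side8.png').astype(int);t=cv2.imread('pics/top8.png').astype(int);t0=cv2.imread('pics/top0.png').astype(int)
b=snapshot('side')[:,:,::-1].astype(int);u=snapshot('top')[:,:,::-1].astype(int)
n=lambda x,y,s:(abs(x-y).sum(2)[s]>60).sum()
print(n(a,b,np.s_[150:310,200:290]),n(t,u,np.s_[170:350,380:450]),'board',n(t0,u,np.s_[240:355,215:250]))
print(ctrl.state()['qvel'].round(4))
print(ctrl.close_job())
```

```text
2 0 board 790
[-0.0004 -0.0006 -0.0001 -0.0008  0.0023 -0.0007 -0.0003]
the job is handed in; nothing more can be done
None
```

The door is back on the cabinet: I lifted it over the board, brought the eyes in from the left and lowered it until the brackets took its weight. Only then did I open the gripper and move the arm clear. The job was handed in at about 17 s; it reports no verdict.

Last checks:
- **Door position:** a two-camera fit puts the door's origin at (0.6285, -0.1828, 0.031) m, against a lower pin foot measured at (0.6277, -0.1822, 0.035) m. That is about 1 mm off sideways and 4 mm low, within the fit's accuracy. The side view alone looked a few mm high before I added the slight tilt to the fit. The lower eye is partly hidden and fits worst, at 1.4 pixels.
- **Tilt:** about 1.5 degrees, as expected from the play between the eyes and pins.
- **Stillness:** pictures taken a second apart were practically identical around the door, with 2 and 0 changed pixels.
- **Robot:** its wrist force was near zero and it was touching nothing.
- **Board:** this check disagreed. Comparing pictures from start and end showed 790 changed pixels around the board. In the last top picture its outline is still where it was at the start, with corners near (238,244) and (228,351). I put the change down to shadows and did not re-fit its position before handing in.

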